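# Clamp a squeegee in the blade press

### The job

Raise the presser foot of the small blade press by swinging its lever back, slide the squeegee along the bed under the foot until its blade lies flush along the fence, then swing the lever fully forward again so that the foot clamps the wooden stock. Leave the squeegee flush and clamped, and leave the things standing around the press in place.

Things in the scene. Friction and masses are not known exactly. Their poses are not given: they have to be found in the camera images.
- press_jig: The fixed press: aluminium bed 230 (x) x 240 (y) x 8 mm thick; grey head on its far side. Origin: centre of the bed's underside, on the table; +x from the open loading side to the fence, z up. Head: column 44 mm wide (y) at x = 83 to 113 mm, with an arm 44 mm wide reaching forward over fence and bed to x = 8 mm at z = 53 to 73 mm. The squeegee's origin when home: x = 34, z = 8 mm.
- press_pad: The presser foot: pad 20 (x) x 56 (y) x 9 mm under the arm's front end, at x = 22, y = 0 mm of the press; origin at the centre of its underside. The lever drives it up and down. Lowered: underside 21 mm over the bed; it blocks a 24 mm stock, or clamps one under it with about 9 N by a spring (3 N/mm). Raised: underside 36 mm over the bed.
- press_lever (a joint): Lever angle, rad. 0 = lowered: leans 40 degrees forward (to -x of the press, the loading side), foot down. Grows as the lever swings up through vertical (0.70) and back; 1.3 = raised: leans 34 degrees backward (+x), foot up. Hard stops at both ends. Stiff hinge: stays where left; 2 to 4 N at the bar move it.
- lever_bar (a point): Centre of the lever's black crossbar: round, 16 mm thick, 70 mm long along the press's y, set as a T on the end of the 10 mm steel lever rod, 85 mm from the pivot; 128 mm over the table when lowered, 148 mm at vertical, 133 mm when raised. Can be pushed from before or behind.
- lever_pivot (a point): Point on the lever's pivot axis (which runs along the press's y), on the right side of the head at x = 40, y = -31, z = 63 mm of the press.
- fence_face (a point): Middle of the fence's face, at x = 70, y = 0 mm of the press, 10 mm over the bed; axes as the press. The fence is a steel bar along y, 200 mm long, 20 mm high over the bed; its face looks to -x.
- squeegee_mid (a point): The loose squeegee (130 to 270 g) lying flat on the bed's loading side: wooden stock 190 mm long (y), 24 mm high, x = -36 to 8 mm; rubber blade 186 mm long at x = 8 to 36 mm, 6 to 14 mm over the bed. This point: x = y = 0, 12 mm up (the origin lies below it). +x points to the blade edge, which faces the fence within 0.2 rad at the start.
- jar_white: Bystander: white ink jar, 58 mm across, 62 mm high, behind and left of the press; origin under its centre. Not to be disturbed.
- pin_case: Bystander: flat grey case 82 x 110 x 29 mm, left of the press; origin under its centre. Not to be disturbed.
- ink_jar_a: Bystander: black ink jar, 64 mm across, 72 mm high, right of the press; origin under its centre. Not to be disturbed.
- ink_jar_b: Bystander: black jar with a yellow cap, 62 mm across, 70 mm high, right of the press; origin under its centre. Not to be disturbed.
- blow_gun: Bystander: red air gun lying on the table at the left front, 225 mm long, 21 mm high; origin under its centre. Not to be disturbed.

How it is judged:
By the outcome, as a careful person would: the job done as asked, in the order asked, and still so for the second after the job is handed in, with the robot touching nothing.
It also fails if it takes over 72 s, if anything falls off the work surface, if the arm or the gripper's body presses on something with over 40 N, if the wrist force passes 120 N, or if a joint passes its speed limit or range.

### The arm

A 6-joint arm with a two-finger parallel gripper is mounted at the origin on a cart in front of the work surface, level with it; the furniture and walls round the work are solid. World frame = base frame: x ahead of the robot, y to its left, z up, the work surface at z = 0. Lengths are in mm, angles in rad, forces in N, time in s.
With the tool pointing down it reaches from about 350 to 875 mm from the base axis. Payload 4.2 kg.
Tool frame: the origin (TCP) lies between the finger pads; the fingertips stand 11 mm ahead of it and the grasp point (between the pads) lies 8 mm behind it; z points along the fingers, y is the direction in which the jaws open and shut (so a half turn about z gives the same grasp; the last joint's range is limited). The gripper opens to 85 mm and grips with 20 to 120 N. Pads are 22 mm wide; open, the fingers measure 114 mm over their backs; the gripper's body (76 mm by 85 mm) begins 54 mm behind the grasp point. The pads swing forward as they close: fully open they stand 13 mm farther back than shut.
Start: joints at [-0.908, 0.385, 0.008, 0, -1.194, -0.259], TCP at [245.585, -574.706, 242.312] pointing down, gripper open.
Joint ranges: [-3.14, 3.14], [-1.21, 2.06], [-1.07, 1.41], [-3.16, 2.05], [-2.99, -0.16], [-3.1, 3.1]. Speed limits (rad/s): [2.79, 2.79, 3.14, 3.14, 3.14, 3.14].

### API

Orientations are given as a unit quaternion [x, y, z, w].
In Python, from bench import * gives the robot as it stands. The module is installed in compiled form; this text tells all that it offers.
- The arm moves only by the tool drive_tool, never from a script. Its argument "increments" is a list of rows, each a list of 3 entries, a list of its own where there are three numbers: the gripper command: -1 is shut, 1 is fully open, values between are in proportion, then the shift along the tool's x, y, z scaled (see below), then the turn about the tool's z scaled (see below). In form: [[hand, [tx, ty, tz], turn], ...]. A call has 1 to 20 rows; each row shifts and turns the commanded pose from where the row before left it, along the tool's axes as they then stand; what a row does not reach is not made up. The controller multiplies each number of a shift by 0.3 m and each number of a turn by 2 rad. A row lasts 1/8 s, in which the tool goes at most 62.5 mm and 10.7 degrees, less where a joint would pass 70% of its speed; a pose out of reach is approached as far as the arm can. A call with a number of a shift or a turn outside -1 to 1 is refused whole. A call with a gripper value outside its range is refused whole. The fingers move at their own pace and stop on an object; the grip force is fixed at half the most. Time passes only in rows, so rows that do not move let the fingers close. It gives the time, the measured TCP pose, the force and the opening at its end, in the units of the state.
- read_state(): the state, without advancing time (a new reading comes with each control period).
- get_image(name): name is "scene" or "top"; returns the picture (480x640x3 uint8, red, green, blue); there is no depth.
- calibration(name): a dict with "fovy" (degrees; the focal length in pixels is half the picture's height over the tangent of half this angle, whatever the lens; pixels are square), "cx", "cy" (the principal point, pixels), "R" (3x3) and "t" (3): a world point X has camera coordinates R X + t. Camera axes: x right, y down, z forward; pixel columns grow to the right and rows downward; lengths in mm; the calibration is good to about 2 mm. A picture is of the moment at which its call begins. calibration takes no time and is no camera call.
- job_done(): hands the job in, once; it reports no verdict.
The state is a dict: "clock": time; "joints": joint angles; "joint_vel": joint speeds; "joint_efforts": joint torques, N m; "position": TCP position; "ee_rot": TCP orientation; "contact_force": force on the tool from outside, world axes, zero at the start; "wrist_torque": the same for the moment, N m; "gripper_width": finger opening in mm.
Only numpy, scipy, OpenCV 4.12 (cv2) and the standard library are available. Lean on these libraries where they do the work, as an engineer would, in place of code of your own. Each camera call takes 0.05 s, during which the arm holds its last target.

## Working session

There is one attempt and no reset: what is moved stays moved. The work goes in short steps, Python scripts to look and compute and a tool call to move; the robot and the scene stay as the last step left them, time stands still between calls to the robot, and variables do not carry over. Pictures are saved under pics/ and viewed, and the job is handed in when it is done.

Besides the shell and the picture viewer there is one more tool, called after ">>>" by a JSON object that holds its "fn" and its "kwargs", one argument or row to a line. drive_tool: Moves the arm, as the interface text tells. Shifts and turns lie within -1 to 1; 1 stands for 0.3 m of shift or 2 rad of turn. Its arguments: {"type":"object","properties":{"increments":{"type":"array"}},"required":["increments"]}

```bash
mkdir -p pics; python3 - <<'E'
from bench import *
import cv2,numpy as np
for n in ("scene","top"):
    im=get_image(n); cv2.imwrite(f"pics/{n}0.png",im[:,:,::-1]); c=calibration(n); print(n,c)
s=read_state(); print(s)
E
```

```text
scene {'fovy': 45.49948710971383, 'cx': 312.31986724003826, 'cy': 255.74223525247166, 'R': array([[-0.89410451, -0.44783067, -0.00498198],
       [-0.29973987,  0.60662898, -0.73631331],
       [ 0.3327659 , -0.65684775, -0.67662241]]), 't': array([ 445.5296661 ,  278.24966477, 1360.33415177])}
top {'fovy': 43.67433809191922, 'cx': 317.0820729477932, 'cy': 236.08195571813457, 'R': array([[-0.0168193 , -0.99979581,  0.01120023],
       [-0.98442197,  0.01459783, -0.17521496],
       [ 0.17501568, -0.01397274, -0.98446649]]), 't': array([ -74.89714709,  545.65261916, 1755.19857715])}
{'clock': 0.1, 'joints': array([-9.08369795e-01,  3.85461753e-01,  6.71591527e-03, -4.36610830e-04,
       -1.19398375e+00, -2.58580285e-01]), 'joint_vel': array([ 0.00141535, -0.00065861,  0.00419299,  0.00107616,  0.00019023,
       -0.00059788]), 'joint_efforts': array([-4.87202869e-04, -3.93318772e+01,  1.88928884e+01,  4.19800535e+00,
       -2.60368892e-03,  5.64085525e-06]), 'position': array([ 245.39729017, -574.24636695,  241.32328797]), 'ee_rot': array([-2.00474766e-01,  9.79698368e-01,  9.56109802e-04, -2.47795670e-04]), 'contact_force': array([ 0.67138188, -0.81242463, -0.34146142]), 'wrist_torque': array([-0.00487529, -0.0391964 ,  0.00542414]), 'gripper_width': 85.13313126063706}
```

View pics/scene0.png

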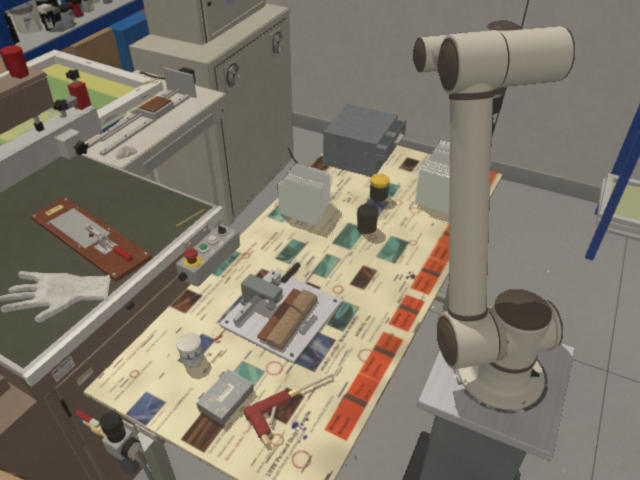

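View pics/top0.png

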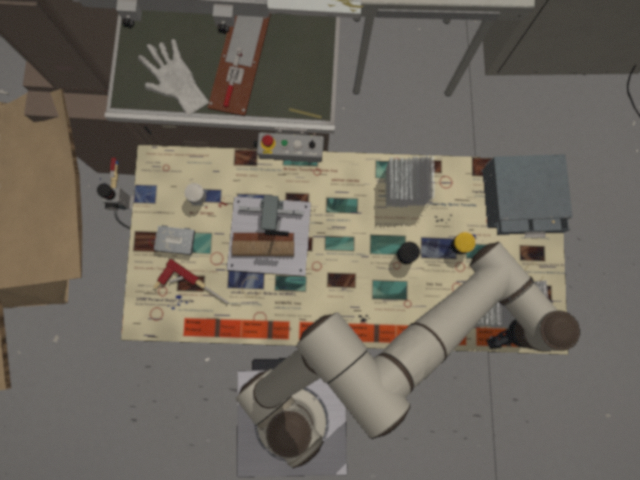

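The scene view shows the press at about (285,310). In the top view its bed spans about (230–308, 196–273), with the squeegee at about (263,245). I'll zoom in on both.

```bash
python3 - <<'E'
import cv2
t=cv2.imread("pics/top0.png")[180:290,210:330]; cv2.imwrite("pics/tz.png",cv2.resize(t,(780,715),interpolation=cv2.INTER_CUBIC)[:600])
t=cv2.imread("pics/top0.png")[185:280,215:325]; cv2.imwrite("pics/tz.png",cv2.resize(t,None,fx=6.3,fy=6.3,interpolation=cv2.INTER_CUBIC))
t=cv2.imread("pics/scene0.png")[255:365,210:350]; cv2.imwrite("pics/sz.png",cv2.resize(t,None,fx=5.4,fy=5.4,interpolation=cv2.INTER_CUBIC))
E
```

```text
(no output)
```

View pics/tz.png

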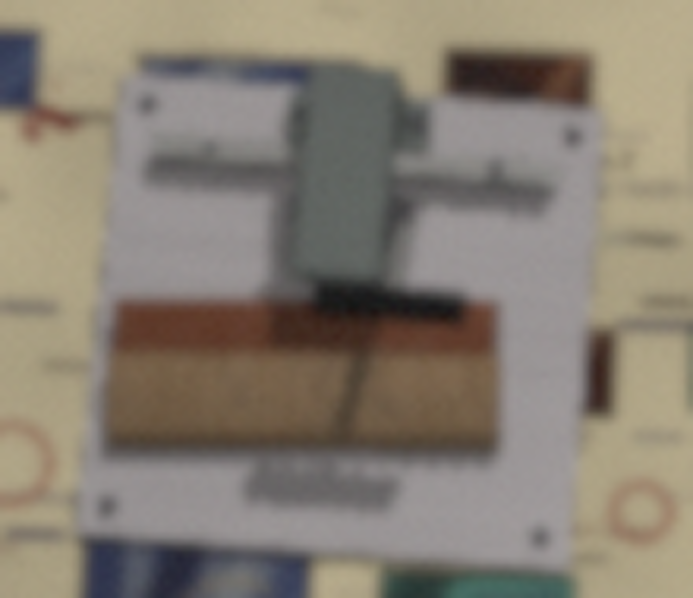

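View pics/sz.png

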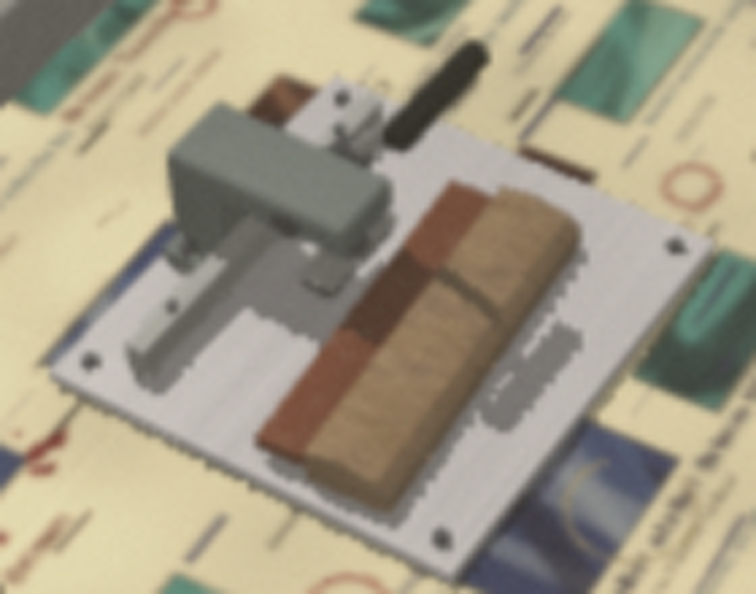

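```bash
cat > h.py <<'E'
import numpy as np
from bench import *
def ray(n,uv,z):
    c=calibration(n); f=240/np.tan(np.radians(c['fovy'])/2)
    R=c['R'];t=c['t']; o=-R.T@t
    d=R.T@np.array([(uv[0]-c['cx'])/f,(uv[1]-c['cy'])/f,1.])
    return o+d*(z-o[2])/d[2]
def proj(n,X):
    c=calibration(n); f=240/np.tan(np.radians(c['fovy'])/2)
    p=c['R']@np.array(X,float)+c['t']; return np.array([c['cx']+f*p[0]/p[2],c['cy']+f*p[1]/p[2]])
def tri(uv1,uv2):
    a=[ray("scene",uv1,0),ray("scene",uv1,100)];b=[ray("top",uv2,0),ray("top",uv2,100)]
    d1=a[1]-a[0];d2=b[1]-b[0]
    s=np.linalg.lstsq(np.c_[d1,-d2],b[0]-a[0],rcond=None)[0]
    p,q=a[0]+d1*s[0],b[0]+d2*s[1]; return (p+q)/2,np.linalg.norm(p-q)
tz=lambda x,y:(215+(x+.5)/6.3-.5,185+(y+.5)/6.3-.5)
sz=lambda x,y:(210+(x+.5)/5.4-.5,255+(y+.5)/5.4-.5)
E
python3 - <<'E'
from h import *
np.set_printoptions(precision=1,suppress=True)
# bed corners: left-far, right-far, right-near, left-near
T=[tz(125,72),tz(605,105),tz(572,570),tz(78,538)]
S=[sz(48,362),sz(335,78),sz(713,245),sz(455,580)]
for n,P,z in(("top",T,8),("scene",S,8)):
    W=np.array([ray(n,p,z)[:2] for p in P]); print(n,W.tolist(),W.mean(0))
    dx=(W[0]+W[1]-W[2]-W[3])/2; dy=(W[0]+W[3]-W[1]-W[2])/2
    print(np.hypot(*dx),np.hypot(*dy),np.arctan2(dx[1],dx[0]),np.arctan2(-dy[0],dy[1]))
for nm,l,n in(("sq stock top front",[tz(112,352),tz(497,352)],("top",32)),("blade edge",[tz(118,302),tz(497,305)],("top",22)),("stock rear bottom",[tz(105,445),tz(497,450)],("top",30)),
  ("sc blade edge",[sz(257,441),sz(455,183)],("scene",22)),("sc stock front",[sz(308,462),sz(500,190)],("scene",32)),("fence top", [tz(150,160),tz(555,185)],("top",28)),("bar T",[tz(318,298),tz(463,304)],("top",128)),("bar S",[sz(398,135),sz(475,52)],("scene",128))):
    W=np.array([ray(n[0],p,n[1])[:2] for p in l]); d=W[0]-W[1]; print(nm,W.tolist(),"mid",W.mean(0),"len",np.hypot(*d),"ang",np.arctan2(-d[0],d[1]))
E
```

```text
top [[682.1171122674041, 171.06440843726602], [662.0290579404559, -65.81516932623339], [431.6345526246298, -46.42633609058257], [450.87859928098567, 192.04666251869386]] [556.7  62.7]
231.69746884569307 238.48851441526307 -0.0872308440718395 -0.08255494700272303
scene [[683.8879665674627, 168.27465356088373], [657.7622124759713, -62.140136711090236], [431.5979408341483, -41.39252608761217], [450.3259763121231, 194.88607551678535]] [555.9  64.9]
231.07959334653142 234.42194034465632 -0.10265361526325296 -0.09581546396622358
sq stock top front [[537.7041292101648, 173.26368260954598], [534.943079232922, -11.879432315019109]] mid [536.3  80.7] len 185.16370162898437 ang -0.014911952413074709
blade edge [[563.987603590175, 171.8457491920714], [559.7953093874448, -11.849798806662008]] mid [561.9  80. ] len 183.74337997663264 ang -0.022818008571182925
stock rear bottom [[492.8475788854434, 176.51483985061222], [487.56846956972555, -11.354482682453522]] mid [490.2  82.6] len 187.94347912125173 ang -0.028092508309033575
sc blade edge [[563.2228801583594, 175.118023101414], [559.0454379437799, -10.677589750473658]] mid [561.1  82.2] len 185.84256987693823 ang -0.02248028582680696
sc stock front [[531.5233604963297, 182.14271480569698], [532.1511004718235, -7.809669067780874]] mid [531.8  87.2] len 189.95342112395323 ang 0.0033047107779588633
fence top [[632.9225965859171, 156.06955571871455], [617.6472136355369, -40.806340060833605]] mid [625.3  57.6] len 197.46760661759254 ang -0.07743375768485371
bar T [[544.7813064030556, 67.1122728547729], [541.0173029260369, 0.9385328340525945]] mid [542.9  34. ] len 66.28070300249455 ang -0.056819396624024694
bar S [[545.9349917399861, 63.54157635347474], [540.0239185924596, -0.9741951239925584]] mid [543.   31.3] len 64.78599814071086 ang -0.09136704759755018
```

>>> {"fn": "drive_tool", "kwargs": {
  "increments": [
    [-1,[0,0,0],0.08],
    [-1,[0,0,0],0.08],
    [-1,[0,0,0],0.085],
    [-1,[-0.05,0.15,0],0],
    [-1,[-0.05,0.15,0],0],
    [-1,[-0.05,0.15,0],0],
    [-1,[-0.05,0.15,0],0],
    [-1,[-0.05,0.15,0],0],
    [-1,[-0.05,0.15,0],0],
    [-1,[-0.05,0.15,0],0],
    [-1,[-0.05,0.15,0],0],
    [-1,[-0.05,0.15,0],0],
    [-1,[-0.05,0.15,0],0],
    [-1,[-0.05,0.15,0],0],
    [-1,[-0.05,0.15,0],0],
    [-1,[-0.05,0.15,0],0],
    [-1,[-0.05,0.15,0],0],
    [-1,[0,0,0],0]
  ]
}}

```text
clock: 2.35
position: [509.8, 37.3, 241.6]
ee_rot: [0.041, 0.999, -0.0, -0.0]
contact_force: [0.2, 0.1, -0.0]
gripper_width: 0.2
```

>>> {"fn": "drive_tool", "kwargs": {
  "increments": [
    [-1,[0,0,0.125],0],
    [-1,[0,0,0.125],0],
    [-1,[0,0,0.1],0],
    [-1,[0,0,0.025],0],
    [-1,[0,0,0],0],
    [-1,[0,0,0],0]
  ]
}}

```text
clock: 3.1
position: [509.9, 35.0, 131.2]
ee_rot: [0.043, 0.999, 0.0, 0.001]
contact_force: [0.3, 0.3, 0.4]
gripper_width: -0.3
```

```bash
python3 - <<'E'
from h import *
import cv2
t=get_image("top"); s=get_image("scene")
a=cv2.resize(t[185:280,215:325],None,fx=6,fy=6,interpolation=cv2.INTER_CUBIC)
b=cv2.resize(s[235:365,200:350],None,fx=5,fy=5,interpolation=cv2.INTER_CUBIC)
cv2.imwrite("pics/t1.png",a[:,:,::-1]);cv2.imwrite("pics/s1.png",b[:,:,::-1])
print(read_state()['position'],read_state()['contact_force'])
E
```

```text
[509.7371815   35.07913091 131.06138736] [-0.53499771  0.72699016  0.54328403]
```

View pics/s1.png

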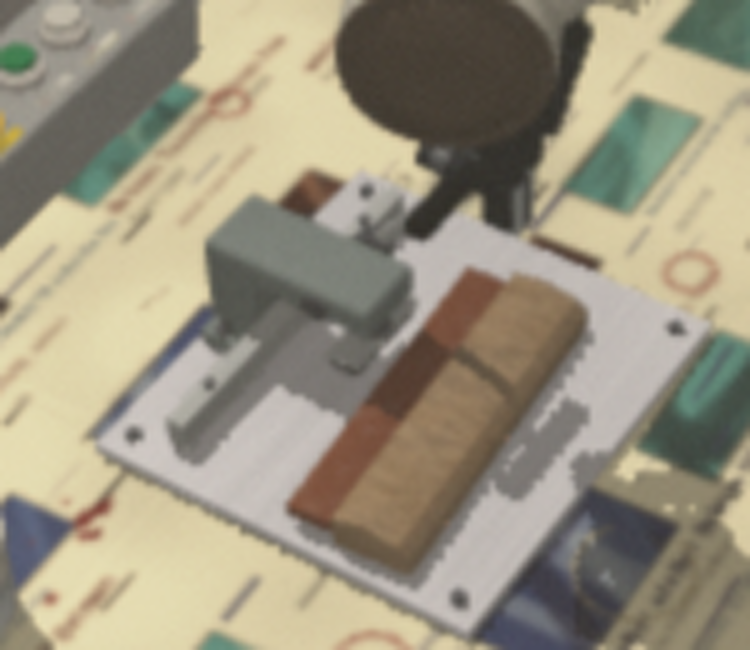

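View pics/t1.png

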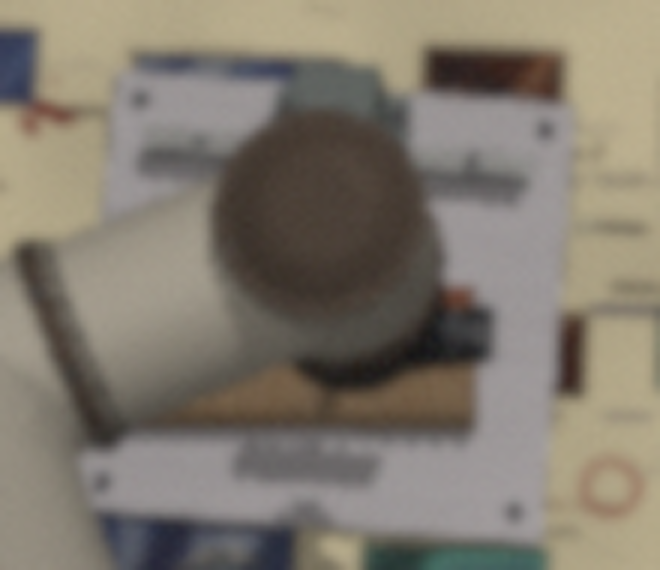

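The fingertips, at about (505,215) in the scene crop, stand just in front of the bar at its height. I'll push it back along its arc.

>>> {"fn": "drive_tool", "kwargs": {
  "increments": [
    [-1,[-0.02,0,0],0],
    [-1,[-0.02,0,0],0],
    [-1,[-0.02,0,-0.008],0],
    [-1,[-0.02,0,-0.008],0],
    [-1,[-0.02,0,-0.008],0],
    [-1,[-0.02,0,-0.006],0],
    [-1,[-0.02,0,-0.006],0],
    [-1,[-0.02,0,-0.004],0],
    [-1,[-0.02,0,-0.003],0],
    [-1,[-0.02,0,-0.002],0],
    [-1,[-0.02,0,0],0]
  ]
}}

```text
clock: 4.58
position: [575.4, 29.2, 143.3]
ee_rot: [0.043, 0.999, 0.0, 0.0]
contact_force: [-2.8, -0.1, 2.6]
gripper_width: 0.4
```

>>> {"fn": "drive_tool", "kwargs": {
  "increments": [
    [-1,[-0.02,0,0],0],
    [-1,[-0.02,0,0.002],0],
    [-1,[-0.02,0,0.004],0],
    [-1,[-0.02,0,0.006],0],
    [-1,[-0.02,0,0.008],0],
    [-1,[-0.02,0,0.01],0],
    [-1,[-0.01,0,0.006],0],
    [-1,[0,0,0],0]
  ]
}}

```text
clock: 5.58
position: [614.0, 25.9, 132.1]
ee_rot: [0.043, 0.999, 0.0, 0.0]
contact_force: [0.8, 0.5, -0.7]
gripper_width: 0.2
```

>>> {"fn": "drive_tool", "kwargs": {
  "increments": [
    [-1,[-0.01,0,0.002],0],
    [-1,[-0.01,0,0.002],0]
  ]
}}

```text
clock: 5.82
position: [618.0, 25.3, 130.3]
ee_rot: [0.043, 0.999, -0.0, -0.002]
contact_force: [-8.1, 2.8, 3.8]
gripper_width: -0.2
```

>>> {"fn": "drive_tool", "kwargs": {
  "increments": [
    [-1,[-0.005,0,0],0],
    [-1,[-0.005,0,0],0]
  ]
}}

```text
clock: 6.08
position: [618.3, 25.2, 130.2]
ee_rot: [0.043, 0.999, -0.0, -0.005]
contact_force: [-13.4, 5.2, 6.4]
gripper_width: -0.2
```

>>> {"fn": "drive_tool", "kwargs": {
  "increments": [
    [-1,[0.035,0,0],0],
    [-1,[0.035,0,0],0],
    [-1,[0,0,-0.15],0],
    [-1,[0,0,-0.15],0],
    [-1,[0.073,0.15,0],0],
    [-1,[0.073,0.15,0],0],
    [-1,[0.073,0.15,0],0],
    [-1,[0.073,0.15,0],0],
    [-1,[0,0,0],0],
    [-1,[0,0,0],0]
  ]
}}

```text
clock: 7.32
position: [529.9, 213.8, 221.4]
ee_rot: [0.043, 0.999, 0.0, 0.0]
contact_force: [1.4, 0.5, 0.3]
gripper_width: -0.3
```

```bash
python3 - <<'E'
from h import *
import cv2
t=get_image("top"); s=get_image("scene")
a=cv2.resize(t[185:280,215:325],None,fx=6,fy=6,interpolation=cv2.INTER_CUBIC)
b=cv2.resize(s[235:365,200:350],None,fx=5,fy=5,interpolation=cv2.INTER_CUBIC)
cv2.imwrite("pics/t2.png",a[:,:,::-1]);cv2.imwrite("pics/s2.png",b[:,:,::-1])
print(read_state()['position'],read_state()['contact_force'])
E
```

```text
[530.21127324 212.8879329  221.35226462] [ 0.20883127  0.43692099 -0.0019978 ]
```

View pics/s2.png

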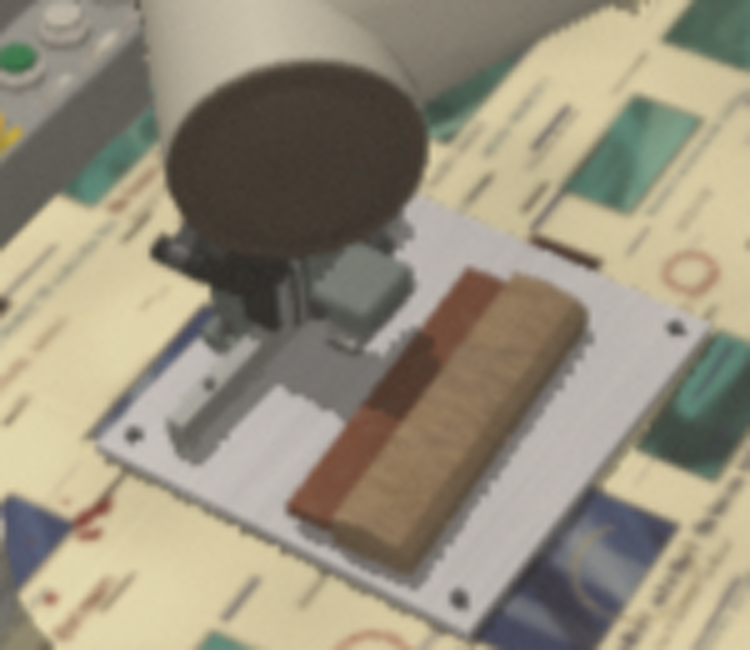

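View pics/t2.png

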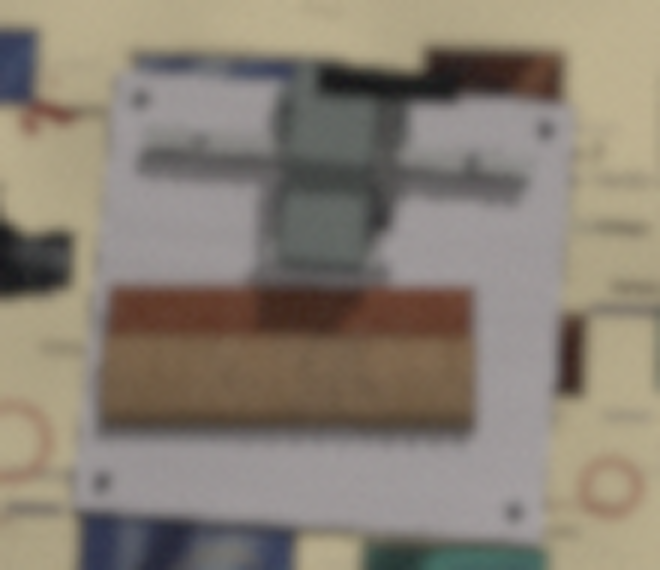

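The lever is back: in the top crop the bar is at about (390,82), behind the arm. The squeegee is unmoved, about 15 mm left of centre. I'll centre it with a nudge on its left end.

>>> {"fn": "drive_tool", "kwargs": {
  "increments": [
    [-1,[0.035,0,0.15],0],
    [-1,[0,0,0.18],0],
    [-1,[0,0,0.18],0],
    [-1,[0,0,0.1],0],
    [-1,[0,0,0.04],0],
    [-1,[0,-0.02,0],0],
    [-1,[0,-0.02,0],0],
    [-1,[0,0,0],0]
  ]
}}

```text
clock: 8.43
position: [519.1, 202.5, 27.8]
ee_rot: [0.043, 0.999, 0.001, 0.001]
contact_force: [0.6, -0.0, -0.7]
gripper_width: 0.2
```

```bash
python3 - <<'E'
from h import *
import cv2
np.set_printoptions(precision=1,suppress=True)
tq=lambda x,y:(215+(x+.5)/6-.5,185+(y+.5)/6-.5)
W=np.array([ray("top",tq(*p),133)[:2] for p in((322,80),(460,84))]);print("bar",W.tolist(),W.mean(0))
W=np.array([ray("top",tq(*p),22)[:2] for p in((111,288),(472,288))]);print("blade",W.tolist(),W.mean(0))
t=get_image("top"); s=get_image("scene")
a=cv2.resize(t[185:280,205:315],None,fx=6,fy=6,interpolation=cv2.INTER_CUBIC)
b=cv2.resize(s[235:365,200:350],None,fx=4.6,fy=4.6,interpolation=cv2.INTER_CUBIC)
cv2.imwrite("pics/t3.png",a[:,:,::-1]);cv2.imwrite("pics/s3.png",b[:,:,::-1])
print(read_state()['position'],read_state()['contact_force'])
E
```

```text
bar [[643.8500463702453, 57.330344246270265], [640.9256877199231, -9.288799925098594]] [642.4  24. ]
blade [[563.7881757338006, 172.53407157451804], [561.076103565893, -11.195159898571006]] [562.4  80.7]
[519.  202.9  27.5] [ 0.2 -0.5  0.1]
```

View pics/s3.png

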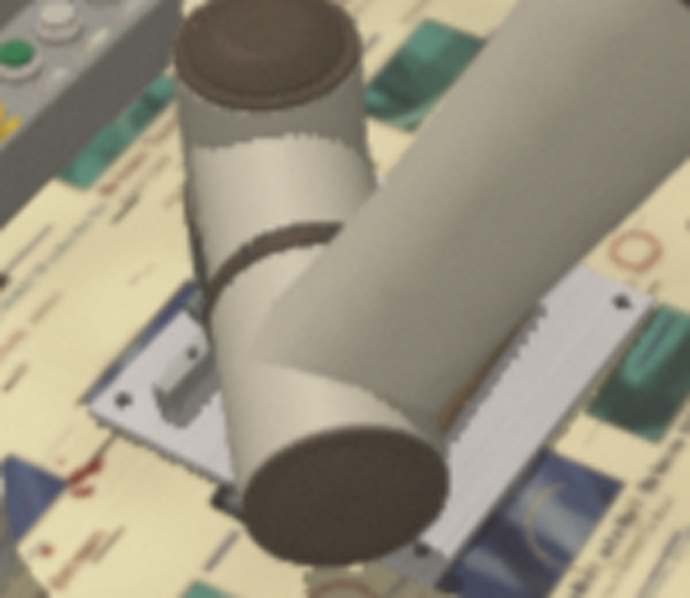

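View pics/t3.png

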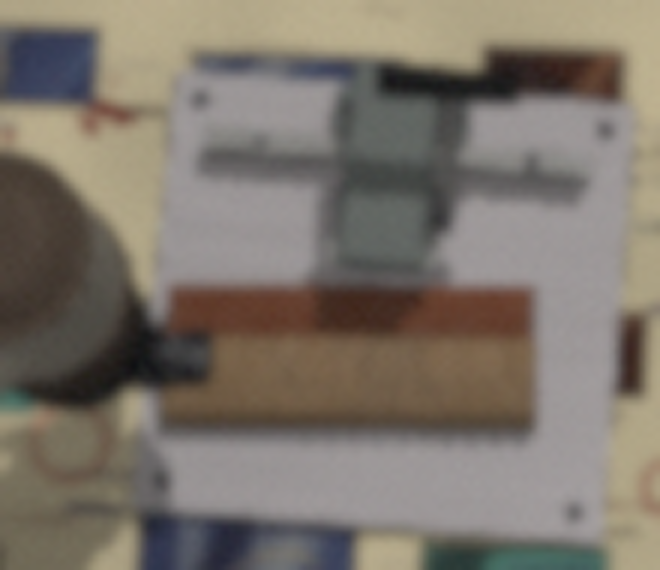

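>>> {"fn": "drive_tool", "kwargs": {
  "increments": [
    [-1,[0,-0.013,0],0],
    [-1,[0,-0.013,0],0],
    [-1,[0,-0.013,0],0],
    [-1,[0,-0.013,0],0],
    [-1,[0,-0.013,0],0],
    [-1,[0,-0.013,0],0],
    [-1,[0,0,0],0]
  ]
}}

```text
clock: 9.4
position: [516.3, 179.0, 26.3]
ee_rot: [0.043, 0.999, -0.0, -0.0]
contact_force: [0.1, 0.1, 0.0]
gripper_width: -0.0
```

```bash
python3 - <<'E'
from h import *
import cv2
t=get_image("top")
a=cv2.resize(t[185:280,205:315],None,fx=6,fy=6,interpolation=cv2.INTER_CUBIC)
cv2.imwrite("pics/t4.png",a[:,:,::-1])
print(read_state()['position'],read_state()['contact_force'])
E
```

```text
[516.30230549 179.06088384  26.30481479] [-1.00404626 -0.01147686  0.18942464]
```

View pics/t4.png

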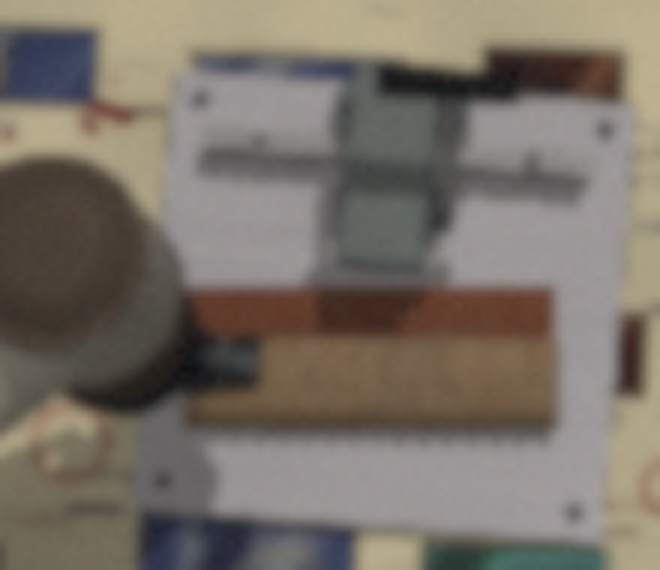

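>>> {"fn": "drive_tool", "kwargs": {
  "increments": [
    [-1,[0,-0.01,0],0],
    [-1,[0,-0.011,0],0],
    [-1,[0,0,0],0],
    [-1,[0,0.05,0],0],
    [-1,[0,0.03,-0.1],0],
    [-1,[0,0,-0.15],0],
    [1,[0.08,-0.15,0],0],
    [1,[0.08,-0.15,0],0],
    [1,[0,-0.13,0],0],
    [1,[0,0,0],0],
    [1,[0,0,0],0]
  ]
}}

```text
clock: 10.82
position: [459.7, 73.4, 101.6]
ee_rot: [0.043, 0.999, 0.0, 0.001]
contact_force: [0.4, 0.0, -0.2]
gripper_width: 85.1
```

```bash
python3 - <<'E'
from h import *
import cv2
t=get_image("top"); s=get_image("scene")
a=cv2.resize(t[185:280,205:315],None,fx=6,fy=6,interpolation=cv2.INTER_CUBIC)
b=cv2.resize(s[235:365,200:350],None,fx=4.6,fy=4.6,interpolation=cv2.INTER_CUBIC)
cv2.imwrite("pics/t5.png",a[:,:,::-1]);cv2.imwrite("pics/s5.png",b[:,:,::-1])
print(read_state()['position'],read_state()['contact_force'])
E
```

```text
[459.62973671  73.67214879 101.39312233] [0.91648274 0.87729551 0.2339439 ]
```

View pics/t5.png

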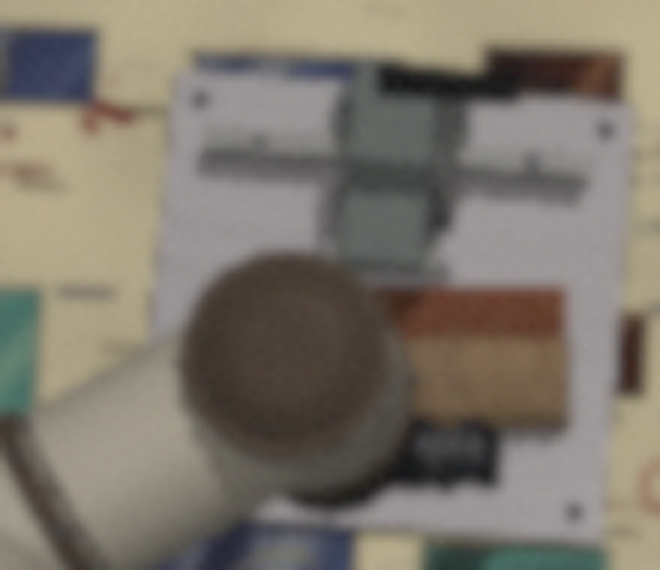

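View pics/s5.png

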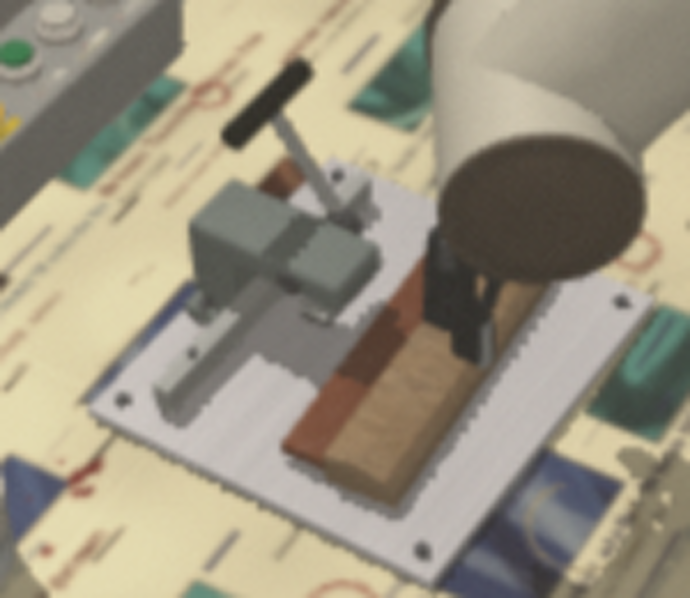

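>>> {"fn": "drive_tool", "kwargs": {
  "increments": [
    [1,[0,0,0.12],0],
    [1,[0,0,0.1],0],
    [1,[0,0,0.045],0],
    [1,[0,0,0],0],
    [1,[-0.02,0,0],0],
    [1,[-0.02,0,0],0],
    [1,[-0.02,0,0],0],
    [1,[-0.02,0,0],0],
    [1,[-0.02,0,0],0],
    [1,[-0.02,0,0],0],
    [1,[-0.02,0,0],0],
    [1,[-0.02,0,0],0],
    [1,[0,0,0],0]
  ]
}}

```text
clock: 12.55
position: [507.6, 68.4, 22.0]
ee_rot: [0.043, 0.999, 0.0, 0.0]
contact_force: [0.9, -1.4, 2.4]
gripper_width: 85.3
```

```bash
python3 - <<'E'
from h import *
import cv2
t=get_image("top"); s=get_image("scene")
a=cv2.resize(t[185:280,205:315],None,fx=6,fy=6,interpolation=cv2.INTER_CUBIC)
b=cv2.resize(s[235:365,200:350],None,fx=4.6,fy=4.6,interpolation=cv2.INTER_CUBIC)
cv2.imwrite("pics/t6.png",a[:,:,::-1]);cv2.imwrite("pics/s6.png",b[:,:,::-1])
print(read_state()['position'],read_state()['contact_force'])
E
```

```text
[507.30150802  68.49191892  21.7726008 ] [-0.70548777  0.26557578  0.00517055]
```

View pics/t6.png

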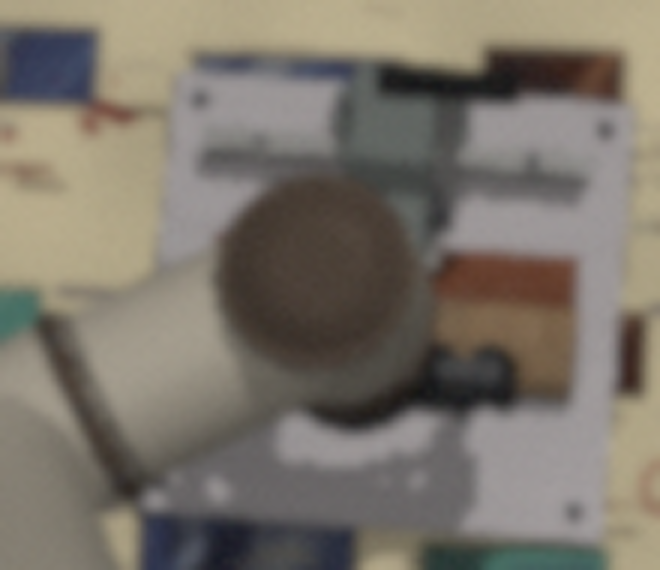

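View pics/s6.png

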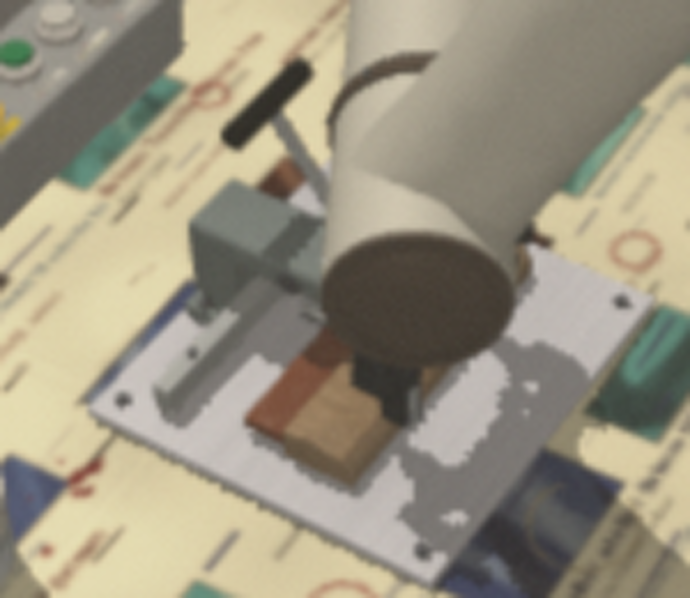

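>>> {"fn": "drive_tool", "kwargs": {
  "increments": [
    [1,[-0.02,0,0],0],
    [1,[-0.02,0,0],0],
    [1,[-0.02,0,0],0],
    [1,[-0.02,0,0],0],
    [1,[-0.016,0,0],0],
    [1,[0,0,0],0]
  ]
}}

```text
clock: 13.4
position: [536.4, 66.1, 21.8]
ee_rot: [0.043, 0.999, 0.0, 0.001]
contact_force: [-0.3, 0.4, 0.1]
gripper_width: 85.0
```

>>> {"fn": "drive_tool", "kwargs": {
  "increments": [
    [1,[-0.007,0,0],0],
    [1,[-0.007,0,0],0]
  ]
}}

```text
clock: 13.65
position: [539.5, 65.6, 21.8]
ee_rot: [0.043, 0.999, -0.0, -0.0]
contact_force: [-1.4, -0.6, 0.4]
gripper_width: 85.3
```

>>> {"fn": "drive_tool", "kwargs": {
  "increments": [
    [1,[-0.007,0,0],0],
    [1,[0,0,0],0]
  ]
}}

```text
clock: 13.9
position: [542.1, 65.5, 21.9]
ee_rot: [0.043, 0.999, 0.0, 0.0]
contact_force: [0.4, -1.1, -0.6]
gripper_width: 85.4
```

>>> {"fn": "drive_tool", "kwargs": {
  "increments": [
    [1,[-0.005,0,0],0],
    [1,[-0.005,0,0],0]
  ]
}}

```text
clock: 14.15
position: [544.7, 65.2, 21.8]
ee_rot: [0.043, 0.999, -0.0, -0.0]
contact_force: [-1.2, -0.5, 0.9]
gripper_width: 85.3
```

>>> {"fn": "drive_tool", "kwargs": {
  "increments": [
    [1,[-0.005,0,0],0],
    [1,[-0.005,0,0],0]
  ]
}}

```text
clock: 14.4
position: [547.8, 64.9, 21.8]
ee_rot: [0.043, 0.999, -0.0, -0.0]
contact_force: [-1.6, -1.2, 1.6]
gripper_width: 85.4
```

>>> {"fn": "drive_tool", "kwargs": {
  "increments": [
    [1,[-0.005,0,0],0],
    [1,[-0.003,0,0],0]
  ]
}}

```text
clock: 14.65
position: [548.4, 64.8, 21.7]
ee_rot: [0.044, 0.999, -0.0, -0.002]
contact_force: [-6.9, 3.7, 6.2]
gripper_width: 85.1
```

```bash
python3 - <<'E'
from h import *
import cv2
t=get_image("top"); s=get_image("scene")
a=cv2.resize(t[185:280,205:315],None,fx=6,fy=6,interpolation=cv2.INTER_CUBIC)
b=cv2.resize(s[235:365,200:350],None,fx=4.6,fy=4.6,interpolation=cv2.INTER_CUBIC)
cv2.imwrite("pics/t7.png",a[:,:,::-1]);cv2.imwrite("pics/s7.png",b[:,:,::-1])
print(read_state()['position'],read_state()['contact_force'])
E
```

```text
[548.34254566  64.84754506  21.73791459] [-6.08733316  3.72087854  5.02204017]
```

View pics/t7.png

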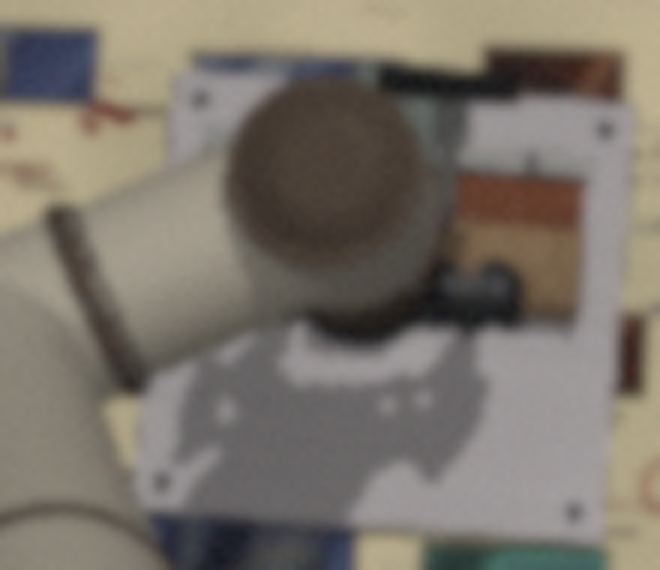

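View pics/s7.png

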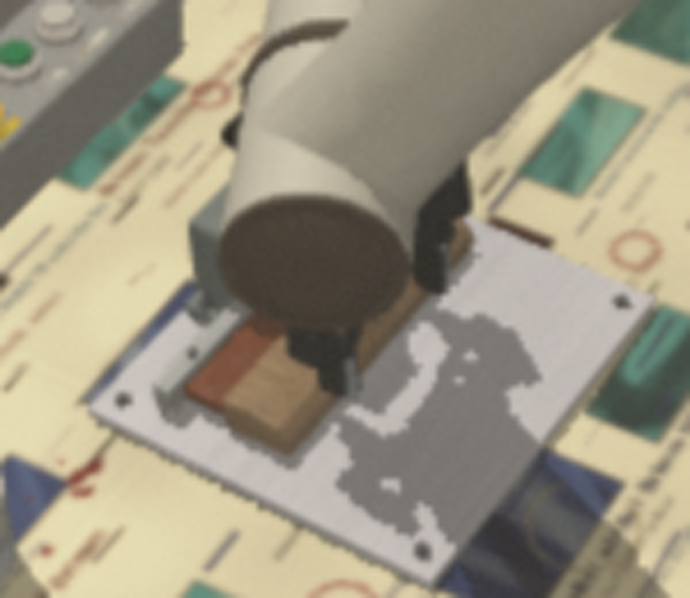

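>>> {"fn": "drive_tool", "kwargs": {
  "increments": [
    [1,[-0.004,0,0],0],
    [1,[-0.004,0,0],0],
    [1,[0,0,0],0]
  ]
}}

```text
clock: 15.12
position: [548.6, 64.7, 21.7]
ee_rot: [0.044, 0.999, -0.001, -0.004]
contact_force: [-12.4, 6.8, 8.6]
gripper_width: 85.4
```

>>> {"fn": "drive_tool", "kwargs": {
  "increments": [
    [1,[0.02,0,0],0],
    [1,[0.06,0,0],0],
    [1,[0.03,0,-0.1],0],
    [-1,[0,0,-0.18],0],
    [-1,[0,0,-0.18],0],
    [-1,[0,0,-0.18],0],
    [-1,[0,0,-0.08],0],
    [-1,[0,0,0],0]
  ]
}}

```text
clock: 16.12
position: [521.2, 67.7, 240.3]
ee_rot: [0.043, 0.999, 0.001, 0.003]
contact_force: [-0.1, -1.1, -0.5]
gripper_width: -0.2
```

```bash
python3 - <<'E'
from h import *
import cv2
t=get_image("top"); s=get_image("scene")
a=cv2.resize(t[185:280,205:315],None,fx=6,fy=6,interpolation=cv2.INTER_CUBIC)
b=cv2.resize(s[235:365,200:350],None,fx=4.6,fy=4.6,interpolation=cv2.INTER_CUBIC)
cv2.imwrite("pics/t8.png",a[:,:,::-1]);cv2.imwrite("pics/s8.png",b[:,:,::-1])
print(read_state()['position'],read_state()['contact_force'])
E
```

```text
[519.39486044  67.25165295 236.97151294] [ 0.22411382 -0.88679507 -0.02394997]
```

View pics/t8.png

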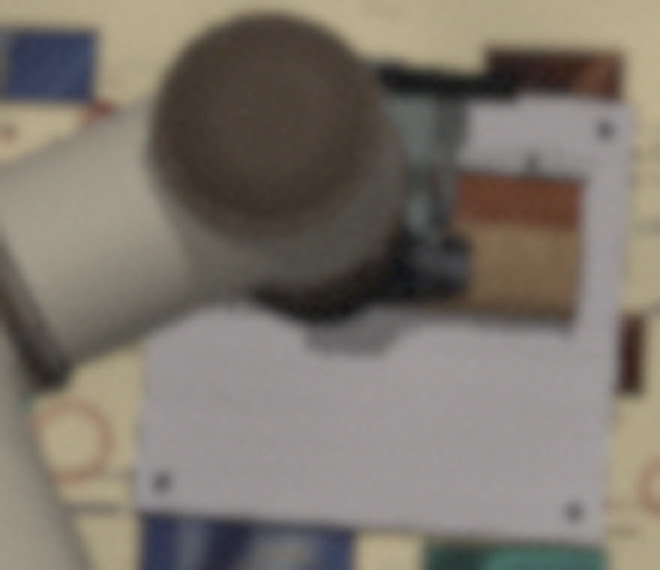

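View pics/s8.png

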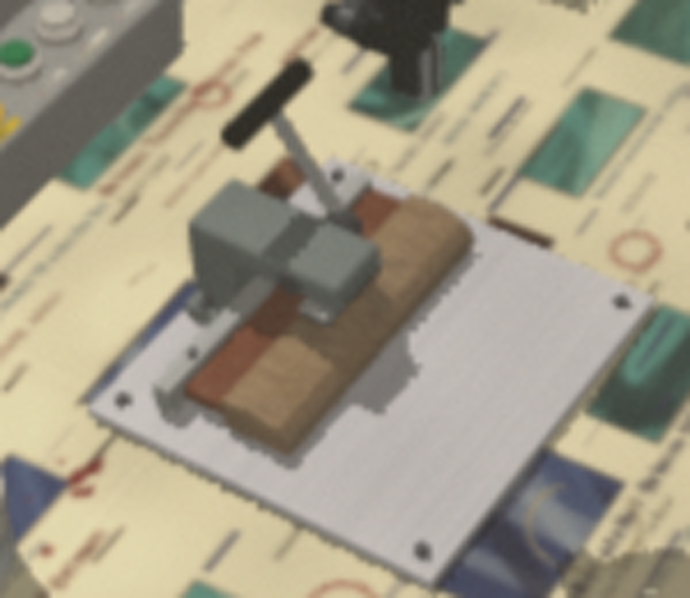

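The squeegee blade lies along the fence, from the left end at about (190,388) in the scene crop to the right end at about (580,178) in the top crop. The foot is still raised above the stock. Next I'll go behind the bar.

>>> {"fn": "drive_tool", "kwargs": {
  "increments": [
    [-1,[-0.14,-0.027,0],0],
    [-1,[-0.14,-0.027,0],0],
    [-1,[-0.14,-0.026,0],0],
    [-1,[-0.14,-0.026,0],0],
    [-1,[0,0,0.12],0],
    [-1,[0,0,0.12],0],
    [-1,[0,0,0.11],0],
    [-1,[0,0,0],0],
    [-1,[0,0,0],0]
  ]
}}

```text
clock: 17.35
position: [684.9, 21.1, 133.1]
ee_rot: [0.043, 0.999, -0.0, 0.0]
contact_force: [0.2, -0.4, 0.1]
gripper_width: 0.0
```

```bash
python3 - <<'E'
from h import *
import cv2
s=get_image("scene")
b=cv2.resize(s[235:365,200:350],None,fx=4.6,fy=4.6,interpolation=cv2.INTER_CUBIC)
cv2.imwrite("pics/s9.png",b[:,:,::-1])
p=read_state()['position'];print(p,read_state()['contact_force'])
d=p[:2]-[556.5,63.5];print(d@[.996,-.087],d@[.087,.996])
E
```

```text
[685.27186249  21.30910084 134.04070837] [-0.48149809 -0.81371912  0.44778146]
131.92738327074747 -30.818983526641638
```

View pics/s9.png

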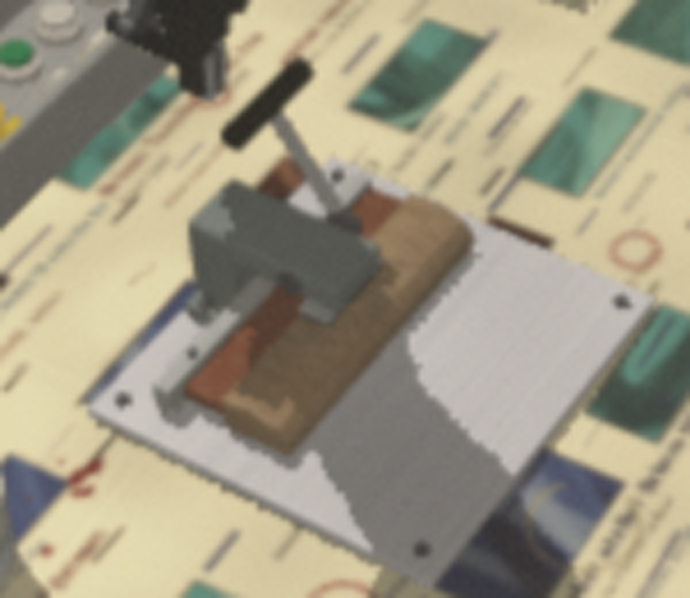

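>>> {"fn": "drive_tool", "kwargs": {
  "increments": [
    [-1,[0.02,0,0],0],
    [-1,[0.02,0,0],0],
    [-1,[0.02,0,0],0],
    [-1,[0.02,0,0],0],
    [-1,[0.02,0,-0.008],0],
    [-1,[0.02,0,-0.008],0],
    [-1,[0.02,0,-0.008],0],
    [-1,[0.02,0,-0.006],0],
    [-1,[0.02,0,-0.006],0],
    [-1,[0.02,0,-0.004],0],
    [-1,[0.02,0,-0.003],0],
    [-1,[0.02,0,0],0]
  ]
}}

```text
clock: 18.9
position: [611.7, 27.5, 145.3]
ee_rot: [0.043, 0.999, -0.0, -0.001]
contact_force: [2.2, 0.1, 2.1]
gripper_width: -0.1
```

>>> {"fn": "drive_tool", "kwargs": {
  "increments": [
    [-1,[0.02,0,0],0],
    [-1,[0.02,0,0.002],0],
    [-1,[0.02,0,0.004],0],
    [-1,[0.02,0,0.006],0],
    [-1,[0.02,0,0.008],0],
    [-1,[0.02,0,0.01],0],
    [-1,[0.02,0,0.012],0]
  ]
}}

```text
clock: 19.77
position: [570.5, 31.0, 133.1]
ee_rot: [0.043, 0.999, -0.0, 0.0]
contact_force: [0.6, 0.3, 3.6]
gripper_width: 0.1
```

>>> {"fn": "drive_tool", "kwargs": {
  "increments": [
    [-1,[0.01,0,0.002],0],
    [-1,[0,0,0],0]
  ]
}}

```text
clock: 20.02
position: [567.4, 31.3, 132.1]
ee_rot: [0.043, 0.999, -0.0, -0.0]
contact_force: [2.0, -0.9, -0.1]
gripper_width: 0.0
```

>>> {"fn": "drive_tool", "kwargs": {
  "increments": [
    [-1,[0.01,0,0],0],
    [-1,[0,0,0],0]
  ]
}}

```text
clock: 20.27
position: [564.9, 31.7, 132.5]
ee_rot: [0.043, 0.999, 0.0, 0.0]
contact_force: [2.8, -0.0, -0.2]
gripper_width: -0.2
```

>>> {"fn": "drive_tool", "kwargs": {
  "increments": [
    [-1,[0.01,0,0],0],
    [-1,[0.005,0,0],0],
    [-1,[0,0,0],0]
  ]
}}

```text
clock: 20.65
position: [560.2, 32.0, 132.6]
ee_rot: [0.043, 0.999, 0.0, 0.0]
contact_force: [3.5, -0.2, 1.3]
gripper_width: 0.4
```

>>> {"fn": "drive_tool", "kwargs": {
  "increments": [
    [-1,[0.007,0,0],0],
    [-1,[0,0,0],0]
  ]
}}

```text
clock: 20.9
position: [558.4, 32.2, 132.7]
ee_rot: [0.043, 0.999, 0.0, 0.0]
contact_force: [4.6, -0.5, 1.6]
gripper_width: 0.4
```

>>> {"fn": "drive_tool", "kwargs": {
  "increments": [
    [-1,[0.007,0,0],0],
    [-1,[0.005,0,0],0]
  ]
}}

```text
clock: 21.15
position: [557.5, 32.6, 133.5]
ee_rot: [0.043, 0.999, 0.0, 0.004]
contact_force: [11.5, -3.5, -3.1]
gripper_width: -0.0
```

>>> {"fn": "drive_tool", "kwargs": {
  "increments": [
    [-1,[0.007,0,0],0],
    [-1,[0,0,0],0]
  ]
}}

```text
clock: 21.4
position: [557.4, 32.8, 133.7]
ee_rot: [0.042, 0.999, 0.001, 0.006]
contact_force: [12.6, -4.3, -4.6]
gripper_width: -0.0
```

>>> {"fn": "drive_tool", "kwargs": {
  "increments": [
    [-1,[0.007,0,0],0],
    [-1,[0.005,0,0],0],
    [-1,[0,0,0],0]
  ]
}}

```text
clock: 21.78
position: [557.1, 32.9, 133.9]
ee_rot: [0.042, 0.999, 0.001, 0.009]
contact_force: [22.8, -8.2, -11.3]
gripper_width: 0.0
```

The lever is firmly at its front stop: only 0.3 mm of travel while the force rose to 23 N. I'll back away behind it, rise and move clear.

>>> {"fn": "drive_tool", "kwargs": {
  "increments": [
    [-1,[-0.02,0,0],0],
    [-1,[-0.06,0,0],0],
    [-1,[-0.06,0,0],0],
    [-1,[0,0,-0.15],0],
    [-1,[0,0,-0.18],0],
    [-1,[0,0,-0.18],0],
    [-1,[0,-0.15,0],0],
    [-1,[0,-0.15,0],0],
    [-1,[0,-0.15,0],0],
    [-1,[0,-0.15,0],0],
    [-1,[0,-0.15,0],0],
    [-1,[0,-0.15,0],0],
    [-1,[0,0,0],0],
    [-1,[0,0,0],0]
  ]
}}

```text
clock: 23.52
position: [566.3, -239.0, 284.4]
ee_rot: [0.043, 0.999, 0.001, -0.002]
contact_force: [-0.0, -0.6, -0.6]
gripper_width: 0.1
```

```bash
python3 - <<'E'
from h import *
import cv2
t=get_image("top"); s=get_image("scene")
cv2.imwrite("pics/tf.png",t[:,:,::-1]);cv2.imwrite("pics/sf.png",s[:,:,::-1])
a=cv2.resize(t[185:280,215:325],None,fx=6.3,fy=6.3,interpolation=cv2.INTER_CUBIC)
b=cv2.resize(s[255:365,210:350],None,fx=5.4,fy=5.4,interpolation=cv2.INTER_CUBIC)
cv2.imwrite("pics/t10.png",a[:,:,::-1]);cv2.imwrite("pics/s10.png",b[:,:,::-1])
print(read_state()['position'],read_state()['contact_force'])
E
```

```text
[ 567.03768165 -238.44704222  285.07216672] [-0.30275702 -0.03184223 -0.47636404]
```

View pics/t10.png

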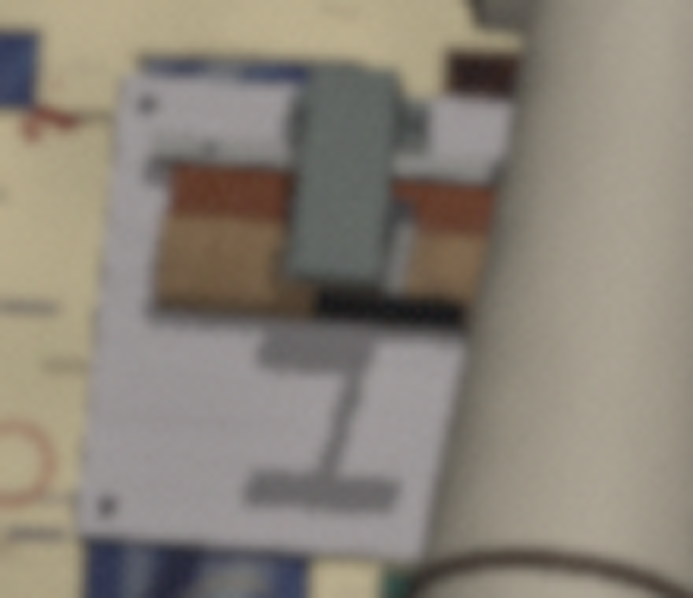

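View pics/s10.png

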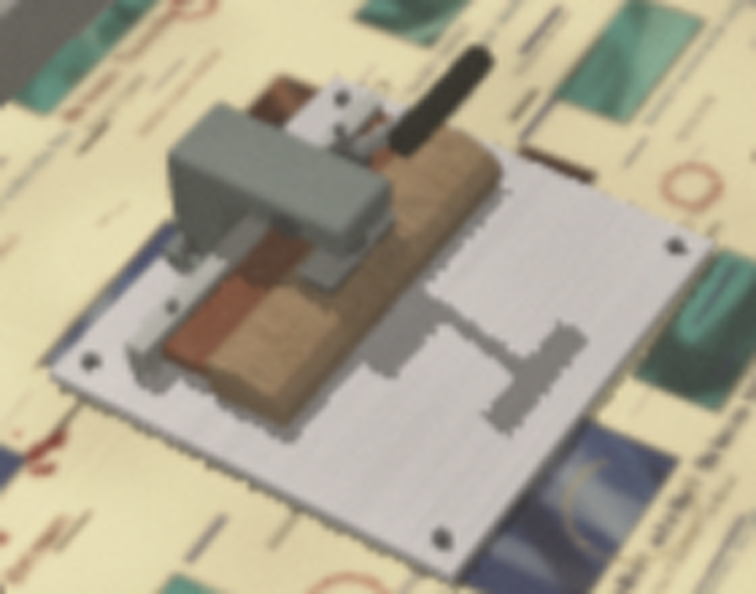

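View pics/tf.png

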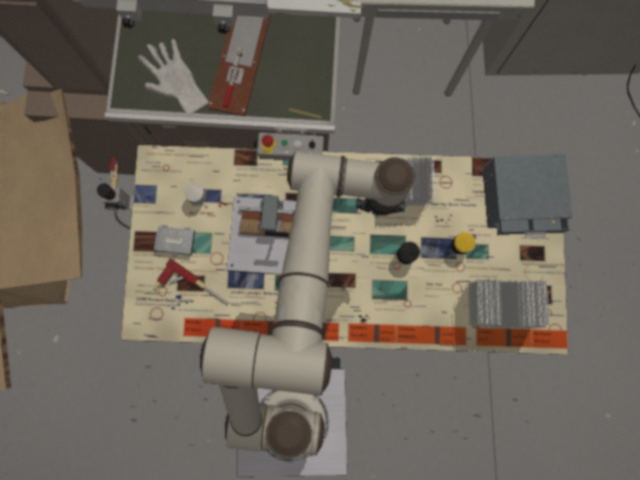

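The lever is forward again, with the bar at about (440,100) in the scene crop. The foot sits on the stock at about (335,270), and the bystanders look unchanged. The arm hides part of the top view, so I'll clear it and measure flushness with line fits.

>>> {"fn": "drive_tool", "kwargs": {
  "increments": [
    [-1,[0.05,-0.15,0],0],
    [-1,[0.05,-0.15,0],0],
    [-1,[0.05,-0.15,0],0],
    [-1,[0.05,-0.15,0],0],
    [-1,[0.05,-0.15,0],0],
    [-1,[0,0,0],0],
    [-1,[0,0,0],0]
  ]
}}

```text
clock: 24.5
position: [473.8, -456.3, 285.4]
ee_rot: [0.043, 0.999, 0.0, -0.0]
contact_force: [0.7, 0.8, 0.2]
gripper_width: 0.1
```

```bash
cat > m.py <<'E'
from h import *
import cv2
t=np.mean([get_image("top").astype(float) for _ in range(4)],0); s=get_image("scene")
np.save("t.npy",t)
cv2.imwrite("pics/sg.png",s[:,:,::-1])
t8=t.astype(np.uint8)
a=cv2.resize(t8[185:280,215:325],None,fx=6.3,fy=6.3,interpolation=cv2.INTER_CUBIC)
cv2.imwrite("pics/t11.png",a[:,:,::-1])
# red-ness: R-B profile per column; blade edge subpixel at half max
rb=t[:,:,0]-t[:,:,2]
def fit(cols,sgn):
    pts=[]
    for u in cols:
        c=rb[200:245,u]; lo=np.median(rb[196:206,u]);hi=c.max();th=(lo+hi)/2
        idx=np.where(c>th)[0]
        i=idx[0] if sgn>0 else idx[-1]
        j=i-1 if sgn>0 else i+1
        v=i+(j-i)*(c[i]-th)/(c[i]-c[j]); pts.append((u,200+v))
    return pts
cols=list(range(245,258))+list(range(283,291))
for nm,sg,z in(("blade far edge",1,22),("stock rear",-1,30)):
    W=np.array([ray("top",p,z)[:2] for p in fit(cols,sg)]); k=np.polyfit(W[:,1],W[:,0],1); r=W[:,0]-np.polyval(k,W[:,1])
    print(nm,"yaw",-np.arctan(k[0]),"rms",r.std(),"x at y=63",np.polyval(k,63))
st=read_state();print(st['clock'],st['position'])
E
python3 m.py
```

```text
blade far edge yaw -0.09426361840658538 rms 0.20036651642188788 x at y=63 624.4718127939803
stock rear yaw 0.006861662059253455 rms 3.3499315740976714 x at y=63 561.1517745916951
24.75 [ 474.15500991 -456.30195107  285.77823024]
```

View pics/t11.png

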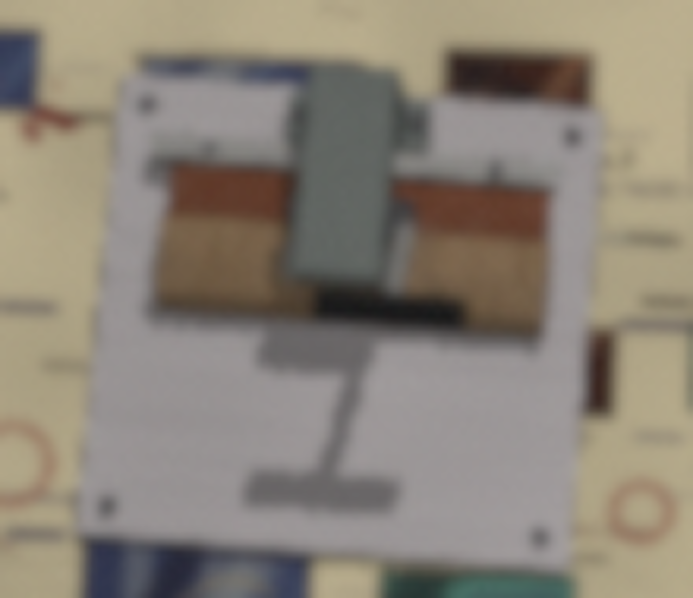

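View pics/sg.png

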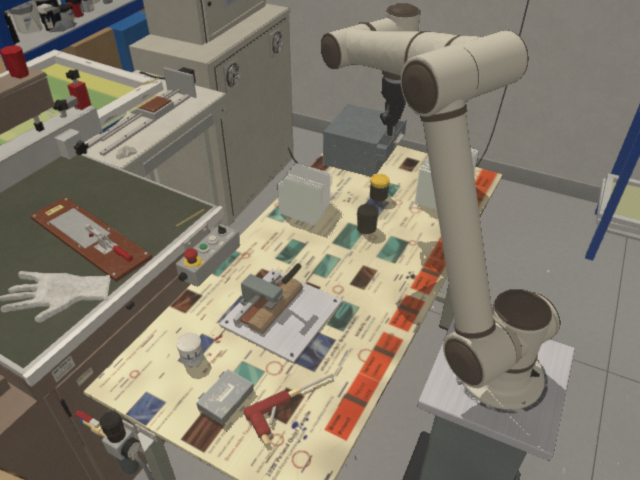

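```bash
python3 -c "
from bench import *
print(job_done())"
```

```text
the job is handed in; nothing more can be done
None
```

The job is handed in at about 25 s on the robot's clock. The squeegee sits along the fence, the foot clamps its stock, and the robot touches nothing.

**What I did**
- I pushed the lever bar back to its stop. It stalled at about 13 N, and the camera put the bar at x ≈ 89 mm of the press, against 87.5 expected.
- I nudged the squeegee roughly 13 to 15 mm along the fence direction to bring it nearer centre.
- I pushed it under the foot with two spread fingers until it stalled on the fence at about 12 N.
- I swung the lever forward to its stop, where it moved only 0.3 mm more as the force rose to 23 N. Then I backed away.

**Last checks**
- **Flushness:** the blade's far edge fits a line at -0.094 rad, and the press is at about -0.08 to -0.10 rad. The stock's edges look parallel to the fence within picture accuracy, and I saw no gap in either view. The fence may hide part of the blade's edge, so the push force is the firmer evidence.
- **Clamp:** the foot sits on the stock and the lever is forward. The bar's image lies about 1 pixel from where it was at the start.
- **Bystanders:** by eye they look unmoved in both views. I did not measure their positions.

**Checks that failed or disagreed**
- The automatic line fit to the stock's rear edge was unusable (3.3 mm scatter), so I compared that edge by eye.
- The squeegee met the fence about 4 to 5 mm beyond my estimate. I put this down to error in the press's measured x position.

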